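Release the child-safety catch and open the drawer level with its neighbour

TASK

One of the island's two top drawers is open with the cutting board across it; the other has stopped ajar at its child-safety catch. Press the catch's white thumb pad down with a fingertip and, keeping it down, push the ajar drawer open from behind its front until the two drawer fronts are level to within 2 cm, so that the board can be laid across both, then let the catch spring up and take the hand away. Only touch and push: do not grip the drawer front or wrench the drawer against its catch, and leave the open drawer and everything on the board and worktop as they are.

Things in the scene. Friction and masses are not known exactly. Their poses are not given: they have to be found in the camera images.
- catch_pad (a point): Centre of the top of the catch's thumb pad: white ribbed plastic, 45 mm along x, 38 mm along y, 9 mm thick, just behind the middle of the ajar drawer's front and moving with it. Axes are the drawer's: x into the cabinet (the drawer opens along -x), y along its front, z up. The pad's top lies 12 mm below the top edge of the drawer front and 36 mm below the top of the worktop.
- catch (a joint): How far the spring catch is pressed straight down, m: 0 sprung up, 0.013 at its stop. The spring pushes up with about 4 N at 0 and 7 N at the stop. From 0.009 on the hook passes under the keeper.
- drawer (a joint): How far the ajar drawer is out, m: 0 shut, 0.072 to 0.081 at the start, stopped by its catch at about 0.083 unless the catch is down; beyond 0.102 the hook is past the keeper and the catch no longer holds it. Travel up to 0.40. Runner friction about 3.5 N; it stays where it is left.
- ajar_front (a point): On the ajar drawer: middle of the top edge of the front's outer face. The front is a board 396 mm wide, 18 mm thick (from here towards +x), 161 mm high, its top about 106 mm above the trolley top on which the robot stands. An aluminium pull strip 150 mm wide projects 18 mm outwards at this edge. Axes as the catch pad.
- open_front (a point): The same point on the neighbouring open drawer, same axes; the two drawers are alike and 400 mm apart along y, either may be on the left.
- drawer_open (a joint): How far the neighbouring open drawer is out, m (0 shut). It slides as easily as the other.
- drawer_inner: Inner half (10 mm) of the ajar drawer's front, white. Its inner face, to push on, lies 27.5 mm from the pad's centre towards -x; origin in the middle of that face, 106 mm below the top edge; same axes. From this face to the worktop's edge is an open slot, 54 to 63 mm wide at the start, through which the pad is reached from above.
- drawer_outer: Outer half (8 mm) of the ajar drawer's front with the pull strip. Origin as that of the inner half.
- keeper: Steel keeper plate 44 mm wide, 20 mm high, 6 mm thick, hanging out of sight from the underside of the worktop. From the thumb pad a tongue 22 mm wide runs back under it and ends in an upward hook that it catches. Origin in the middle of the closed drawer's inner face, 90 mm below the plate's lower edge.
- board: Wooden cutting board 200 x 370 x 18 mm lying across the sides of the open drawer; origin in the middle of its underside.
- bear_plate: Beige plastic bear-shaped suction plate: dish 158 mm wide with two round ears, 22 mm high; origin under its centre. On the board.
- cup_center (a point): Middle of the aluminium thermal cup with grey screw lid, 68 mm in diameter, 110 mm tall, on the board.
- spoon_rest: White ceramic spoon rest 86 mm wide, 14 mm high, with a short tongue; origin under its centre. On the board.
- spoon_a: Stainless toddler spoon 130 mm long, lying on the board; origin under its middle.
- spoon_b: Second stainless toddler spoon, alike.
- grinder: Dark wooden pepper grinder 52 mm wide, 116 mm tall, on the worktop; origin under its centre.

How it is judged:
By the outcome, as a careful person would: the job done as asked, in the order asked, and still so for the second after the job is handed in, with the robot touching nothing.
It also fails if it takes over 40 s, if anything falls off the work surface, if the arm or the gripper's body presses on something with over 40 N, if the wrist force passes 120 N, or if a joint passes its speed limit or range.

ROBOT

A 6-joint arm with a two-finger parallel gripper is mounted at the origin on the work surface. World frame = base frame: x ahead of the robot, y to its left, z up, the work surface at z = 0. Lengths are in mm, angles in rad, forces in N, time in s.
With the tool pointing down it reaches from about 350 to 1000 mm from the base axis. Payload 7.1 kg.
Tool frame: the origin (TCP) lies on the front face of the gripper's body, between the roots of the fingers; the fingertips stand 73 mm ahead of it and the grasp point (between the pads) lies 54 mm ahead of it (arm.grip_point_offset is the distance from the TCP to the grasp point, in mm); z points along the fingers, x is the direction in which the jaws open and shut, and the axes are right-handed (so a half turn about z gives the same grasp; the last joint's range is limited). The gripper opens to 85 mm and grips with 20 to 120 N. Pads are 22 mm wide; open, the fingers measure 114 mm over their backs; the gripper's body (76 mm by 85 mm) begins 54 mm behind the grasp point. The pads swing forward as they close: fully open they stand 13 mm farther back than shut.
Start: joints at [-1.256, 0.423, 1.63, -0, 1.089, -0.019], TCP at [204.79, -590.48, 303.919] pointing down, gripper open.
Joint ranges: [-3, 3], [-0.9, 2.11], [0.09, 2.58], [-1.31, 4.45], [0.11, 2.69], [-2.54, 2.54]. Speed limits (rad/s): [2.39, 2.39, 3.01, 3.14, 3.14, 3.14].

INTERFACE

Orientations are given as a 3x3 rotation matrix whose columns are the frame's x, y, z axes.
In Python, from bench import arm, vision gives the robot as it stands. The module is installed in compiled form; this text tells all that it offers.
- The arm moves only by the shell command python3 -m jog 'ROWS' [OPENING] [FORCE]. ROWS is text: rows parted by semicolons, each of 4 numbers parted by spaces: the shift along the world's x, y, z in units of 60 mm (1.0 is 60 mm), then the turn about the world's z in units of 5 degrees (1.0 is 5 degrees). In form: x y z spin; .... A call has 1 to 20 rows; each row is the pose to reach, as a shift and turn from the pose commanded when the call began; what a row does not reach only later rows make up. A row lasts 1/8 s, in which the tool goes at most 62.5 mm and 10.7 degrees, less where a joint would pass 70% of its speed; a pose out of reach is approached as far as the arm can. A call with a gripper value outside its range is refused whole. OPENING is the finger opening in mm, from 0 to 85.4, set as the call begins (- or left out, the last holds). The fingers move at their own pace and stop on an object; FORCE is the grip in N (left out, the last holds). Time passes only in rows, so rows that repeat a pose let the fingers close. It gives the time, the measured TCP pose, the force and the opening at its end, in the units of the state.
- arm.sense(): the state, without advancing time (a new reading comes with each control period).
- vision.snapshot(name): name is "side" or "top"; returns a dict with "image" (384x512x3 uint8, red, green, blue), "z_map" (384x512 float32, mm along the optical axis (not along the pixel's ray), 0 where there is no reading), "intrinsics" (3x3 intrinsics, pixels), "k1" (the pictures are not rectified: a ray, as slopes to the right and down, at radius r is drawn at 1 + k1 r^2 times it, then the intrinsics apply), "extrinsics" (4x4, takes a point from camera to world coordinates). Camera axes: x right, y down, z forward; pixel columns grow to the right and rows downward; lengths in mm; the calibration is good to about 2 mm. A picture is of the moment at which its call begins.
- arm.close_job(): hands the job in, once; it reports no verdict.
The state is a dict: "t": time; "joints": joint angles; "joint_vel": joint speeds; "tau": joint torques, N m; "tool_pos": TCP position; "orientation": TCP orientation; "force": force on the tool from outside, world axes, zero at the start; "ft_torque": the same for the moment, N m; "gripper_width": finger opening in mm.
Only numpy, scipy, OpenCV 4.12 (cv2) and the standard library are available. Lean on these libraries where they do the work, as an engineer would, in place of code of your own. Each camera call takes 0.05 s, during which the arm holds its last target.

## Working session

There is one attempt and no reset: what is moved stays moved. The work goes in short steps, Python scripts to look and compute and a shell command to move; the robot and the scene stay as the last step left them, time stands still between calls to the robot, and variables do not carry over. Pictures are saved under pics/ and viewed, and the job is handed in when it is done.

```bash
mkdir -p pics
cat > h.py <<'E'
import numpy as np,cv2
from bench import arm,vision
def snap(n,f):
    s=vision.snapshot(n); cv2.imwrite('pics/'+f+'.png',cv2.cvtColor(s['image'],cv2.COLOR_RGB2BGR)); np.savez('pics/'+f+'.npz',**{k:np.array(v) for k,v in s.items()}); return s
def rays(s,uv):
    K=np.array(s['intrinsics']);k1=float(s['k1']);uv=np.atleast_2d(np.array(uv,float))
    return cv2.undistortPoints(uv.reshape(-1,1,2),K,np.array([k1,0,0,0,0])).reshape(-1,2)
def pts(s,uv):
    uv=np.atleast_2d(uv);p=rays(s,uv);z=s['z_map'][uv[:,1].astype(int),uv[:,0].astype(int)]
    c=np.c_[p*z[:,None],z];T=np.array(s['extrinsics']);return c@T[:3,:3].T+T[:3,3]
def plane(s,uv,z):
    p=rays(s,uv);T=np.array(s['extrinsics']);d=np.c_[p,np.ones(len(p))]@T[:3,:3].T;o=T[:3,3]
    return o+d*((z-o[2])/d[:,2])[:,None]
E
python3 - <<'E'
from h import *
for n in('top','side'):
    s=snap(n,n+'0');print(s['extrinsics'],s['k1'],s['intrinsics'])
st=arm.sense();print(st)
E
```

```text
[[-1.14667905e-02 -9.77460161e-01  2.10808319e-01  4.18030979e+02]
 [-9.99911828e-01  1.26207798e-02  4.12948598e-03 -2.32885044e+01]
 [-6.69697341e-03 -2.10742380e-01 -9.77518695e-01  1.06920967e+03]
 [ 0.00000000e+00  0.00000000e+00  0.00000000e+00  1.00000000e+00]] 0.011046240997047664 [[385.20804279   0.         251.9890954 ]
 [  0.         385.20804279 190.94459478]
 [  0.           0.           1.        ]]
[[-8.12094399e-01 -3.07397156e-01  4.95993624e-01  2.54539514e+02]
 [-5.83373340e-01  4.08246397e-01 -7.02147011e-01  5.11712629e+02]
 [ 1.33503847e-02 -8.59559112e-01 -5.10861918e-01  5.01244507e+02]
 [ 0.00000000e+00  0.00000000e+00  0.00000000e+00  1.00000000e+00]] -0.11250788106853335 [[363.09824577   0.         256.67694145]
 [  0.         363.09824577 192.23817764]
 [  0.           0.           1.        ]]
{'t': 0.1, 'joints': array([-1.25599026e+00,  4.23748952e-01,  1.63061101e+00, -1.67299403e-05,
        1.08860598e+00, -1.89828235e-02]), 'joint_vel': array([ 1.56775474e-04, -1.24446495e-03, -2.83566393e-03,  1.37218094e-05,
       -3.94320159e-04, -1.97910806e-03]), 'tau': array([-7.16880550e-06, -5.58424258e+01, -2.82444978e+01, -3.67049358e-05,
        3.07308183e-03, -2.17106248e-05]), 'tool_pos': array([ 204.67494745, -590.11935488,  303.23402547]), 'orientation': array([[ 3.27632180e-01, -9.44805251e-01, -4.39305616e-04],
       [-9.44804355e-01, -3.27632474e-01,  1.30120294e-03],
       [-1.37331416e-03, -1.12580960e-05, -9.99999057e-01]]), 'force': array([-0.10782187, -0.09731656, -0.40901635]), 'ft_torque': array([ 0.00281668, -0.02960837,  0.00265221]), 'gripper_width': 84.77963731022513}
```

View pics/top0.png

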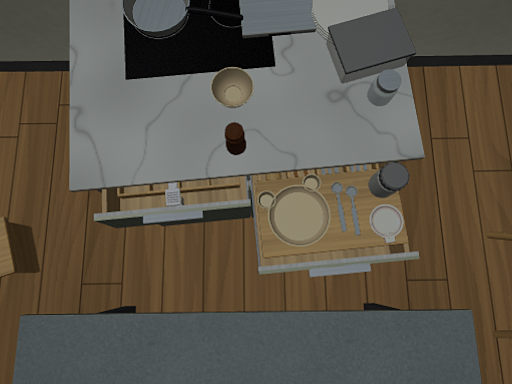

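View pics/side0.png

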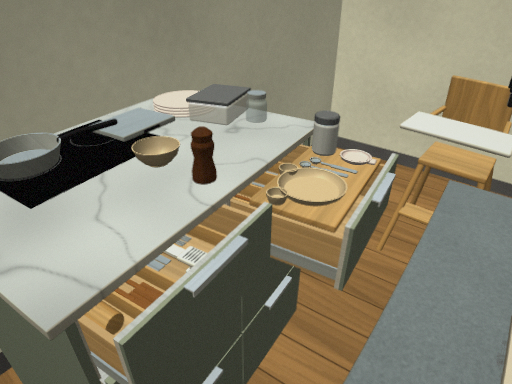

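The ajar drawer is on the left (+y): its white pad shows at about (173,195) in the top view and (188,255) in the side view. The open drawer with the board is on the right, its pull strip at about (340,269), and the grinder is at (235,140). Next I'll measure these.

Run:
```python
from h import *
s=dict(np.load('pics/top0.npz'));im=cv2.imread('pics/top0.png')
a=cv2.resize(im[175:230,90:260],None,fx=4.5,fy=4.5,interpolation=cv2.INTER_CUBIC)
b=cv2.resize(im[240:285,250:425],None,fx=4.5,fy=4.5,interpolation=cv2.INTER_CUBIC)
w=max(a.shape[1],b.shape[1]);p=lambda x:cv2.copyMakeBorder(x,0,4,0,w-x.shape[1],0)
cv2.imwrite('pics/c0.png',np.vstack([p(a),p(b)]))
i2=cv2.imread('pics/side0.png');cv2.imwrite('pics/c1.png',cv2.resize(i2[190:330,70:290],None,fx=3.5,fy=3.5,interpolation=cv2.INTER_CUBIC))
for uv in [(173,187),(173,195),(173,201),(173,205),(173,210),(173,217),(120,214),(340,262),(340,269),(300,265),(400,257),(173,178),(235,140),(236,130)]:
    print(uv,pts(s,[uv])[0].round(1))
```

```text
(173, 187) [642.5 186.9  89.5]
(173, 195) [620.4 185.4  93.3]
(173, 201) [604.4 184.7  94.3]
(173, 205) [598.  189.1  71.8]
(173, 210) [578.7 181.  107.8]
(173, 217) [561.4 181.4 103.5]
(120, 214) [570.1 314.3 108.2]
(340, 262) [ 444.6 -233.   106.5]
(340, 269) [ 427.8 -231.9  107.2]
(300, 265) [ 438.4 -134.9  105.1]
(400, 257) [ 455.2 -381.3  104.6]
(173, 178) [656.  178.6 131.7]
(235, 140) [721.8  18.2 222.5]
(236, 130) [737.   14.7 246.2]
```

View pics/c0.png

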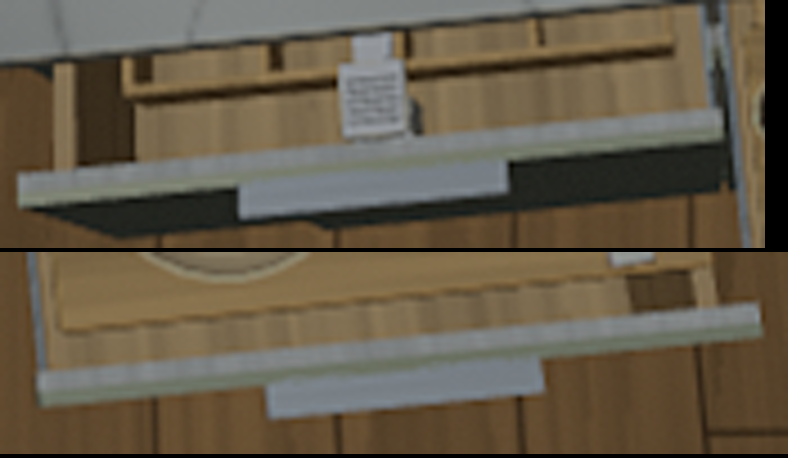

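View pics/c1.png

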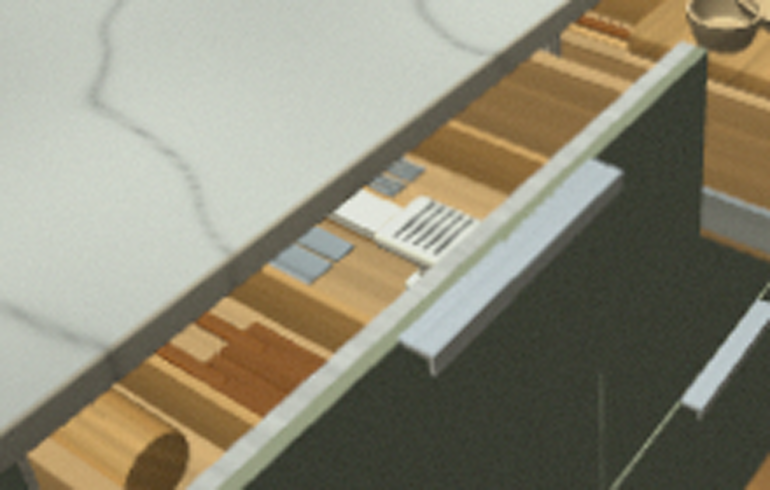

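Run:
```python
from h import *
s=dict(np.load('pics/top0.npz'))
A=lambda l:[(90-.39+x/4.5,175-.39+y/4.5) for x,y in l]
B=lambda l:[(250-.39+x/4.5,240-.39+(y-251)/4.5) for x,y in l]
def sh(n,uv,z):
    p=plane(s,uv,z)[:,:2];print(n,p.round(1).tolist());return p
i=sh('ajar inner',A([(20,173),(723,108)]),106);o=sh('ajar outer',A([(20,207),(723,140)]),106)
print([np.degrees(np.arctan2(*(q[0]-q[1]))) for q in(i,o)])
sh('strip',A([(240,218),(508,190),(240,185),(506,160)]),106)
sh('pad',A([(339,65),(405,61),(345,137),(408,132)]),94)
sh('edge worktop',A([(20,63),(700,3)]),130)
i=sh('open inner',B([(38,373),(758,304)]),106);o=sh('open outer',B([(42,405),(760,335)]),106)
sh('open strip',B([(270,418),(543,390)]),106)
print([np.degrees(np.arctan2(*(q[0]-q[1]))) for q in(i,o)])
for im in ('grinder',):
  z=s['z_map'];v,u=np.mgrid[100:160,215:255];P=pts(s,np.c_[u.ravel(),v.ravel()]);m=P[:,2]>140;print(P[m].min(0),P[m].max(0))
```

```text
ajar inner [[573.7, 380.8], [605.8, -14.6]]
ajar outer [[554.5, 379.4], [587.5, -14.4]]
[np.float64(-4.644123600452753), np.float64(-4.789212834279032)]
strip [[546.7, 256.0], [560.6, 106.4], [565.3, 256.9], [577.6, 107.8]]
pad [[636.3, 206.7], [638.1, 168.6], [594.1, 201.7], [596.5, 165.8]]
edge worktop [[631.6, 375.4], [661.1, -2.6]]
open inner [[435.4, -31.9], [468.3, -426.3]]
open outer [[418.4, -33.8], [451.6, -425.6]]
open strip [[410.2, -157.2], [423.4, -305.6]]
[np.float64(-4.757662711235656), np.float64(-4.840426973700591)]
[418.03097892 -23.28850439 140.19771128] [ 861.13546812   67.81827606 1069.20966845]
```

```bash
python3 -m jog '0.2 0.4 0 0; 0.6 1.2 0 -0.2; 1.1 2.1 0 -0.4; 1.55 3 0 -0.6; 2 3.85 0 -0.8; 2.45 4.7 0 -1; 2.9 5.55 0 -1.2; 3.35 6.4 0 -1.4; 3.8 7.3 0 -1.6; 4.25 8.15 0 -1.8; 4.7 9.05 0 -2; 5.15 9.9 0 -2.2; 5.6 10.75 0 -2.4; 6.05 11.6 0 -2.6; 6.4 12.3 0 -2.8; 6.65 12.75 0 -2.87; 6.74 12.94 0 -2.87; 6.74 12.94 0 -2.87' 0 20
python3 - <<'E'
from h import *
snap('top','top1');snap('side','side1')
s=arm.sense();print(s['t'],s['tool_pos'],s['orientation'],s['force'],s['gripper_width'])
E
```

```text
t: 2.35
tool_pos: [608.9, 185.9, 303.5]
orientation: [[0.084, -0.996, -0.001], [-0.996, -0.084, -0.0], [0.0, 0.001, -1.0]]
force: [0.2, 0.5, -0.9]
gripper_width: 0.3
2.45 [608.61337854 184.88642128 303.67477828] [[ 8.27113038e-02 -9.96573072e-01 -9.75763053e-04]
 [-9.96573441e-01 -8.27107976e-02 -5.48197301e-04]
 [ 4.65612528e-04  1.01776166e-03 -9.99999374e-01]] [ 0.45029057 -0.07350074  0.40293887] -0.3236596091472138
```

View pics/side1.png

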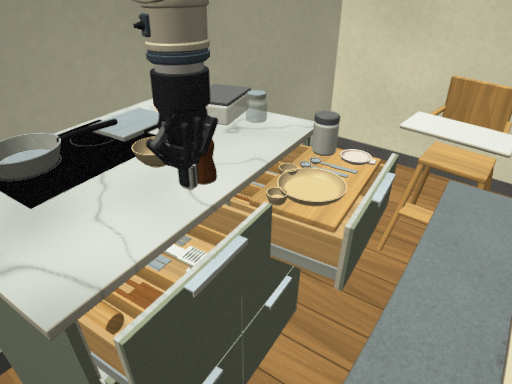

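View pics/top1.png

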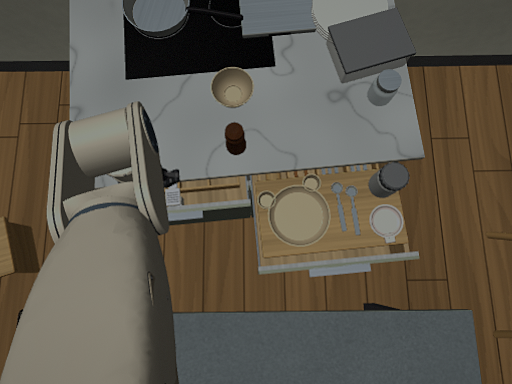

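The closed fingertip, at (190,185) in the side view, hangs clear above the slot. The pad is still partly visible beside the wrist at (173,195) in the top view. I'm lowering into the slot, keeping above the pad.

```bash
python3 -m jog '0 0 -0.4 0; 0 0 -0.9 0; 0 0 -1.4 0; 0 0 -1.8 0; 0 0 -2 0; 0 0 -2.1 0; 0 0 -2.16 0; 0 0 -2.16 0'
python3 - <<'E'
from h import *
s=snap('side','side2');snap('top','top2')
im=cv2.imread('pics/side2.png');cv2.imwrite('pics/c2.png',cv2.resize(im[170:310,120:280],None,fx=4,fy=4,interpolation=cv2.INTER_CUBIC))
im=cv2.imread('pics/top2.png');cv2.imwrite('pics/c3.png',cv2.resize(im[150:240,90:260],None,fx=4,fy=4,interpolation=cv2.INTER_CUBIC))
E
```

```text
t: 3.45
tool_pos: [609.4, 185.9, 174.8]
orientation: [[0.083, -0.997, 0.001], [-0.997, -0.083, 0.0], [-0.0, -0.001, -1.0]]
force: [0.4, -0.2, -0.2]
gripper_width: 0.1
```

View pics/c2.png

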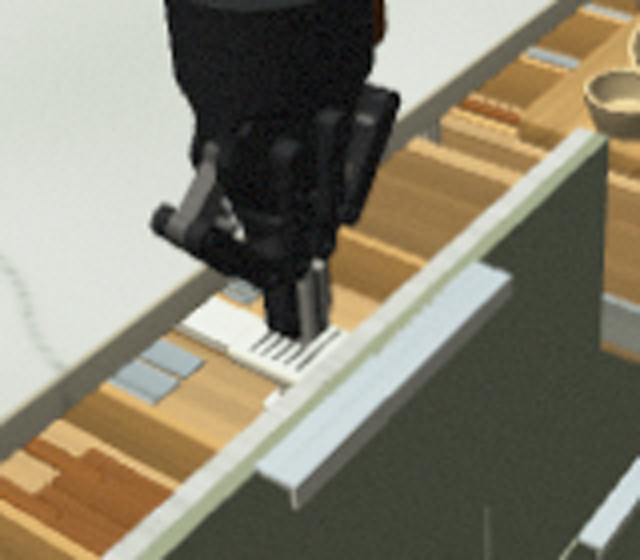

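View pics/c3.png

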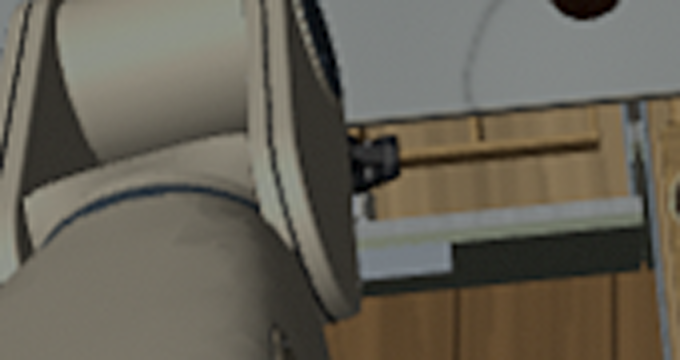

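The tip is over the ribs of the pad, at crop pixel (300,335), just behind the front. I'm closing the gap to the front's inner face in small steps.

```bash
python3 -m jog '-0.05 -0.004 0 0; -0.1 -0.008 0 0; -0.1 -0.008 0 0'; for i in 1; do python3 -m jog '-0.017 -0.001 0 0; -0.017 -0.001 0 0'; python3 -m jog '-0.017 -0.001 0 0; -0.017 -0.001 0 0';  done
```

```text
t: 3.92
tool_pos: [602.9, 185.5, 174.4]
orientation: [[0.083, -0.997, -0.0], [-0.997, -0.083, -0.0], [-0.0, 0.0, -1.0]]
force: [0.1, -0.5, -0.3]
gripper_width: 0.4
t: 4.18
tool_pos: [602.1, 185.4, 174.3]
orientation: [[0.083, -0.997, -0.0], [-0.997, -0.083, -0.0], [-0.0, 0.0, -1.0]]
force: [0.3, 0.3, -0.6]
gripper_width: 0.2
t: 4.42
tool_pos: [601.1, 185.3, 174.3]
orientation: [[0.083, -0.997, -0.0], [-0.997, -0.083, -0.0], [0.0, 0.0, -1.0]]
force: [1.0, 0.4, -0.7]
gripper_width: -0.3
```

```bash
python3 -m jog '-0.01 -0.001 0 0; -0.01 -0.001 0 0'; python3 -m jog '-0.01 -0.001 0 0; -0.01 -0.001 0 0'
```

```text
t: 4.68
tool_pos: [600.5, 185.3, 174.3]
orientation: [[0.083, -0.997, -0.0], [-0.997, -0.083, -0.0], [0.0, 0.0, -1.0]]
force: [-0.3, 0.5, -0.5]
gripper_width: 0.4
t: 4.92
tool_pos: [599.9, 185.2, 174.3]
orientation: [[0.083, -0.997, -0.0], [-0.997, -0.083, -0.0], [0.0, 0.0, -1.0]]
force: [0.2, -0.4, -0.4]
gripper_width: 0.1
```

```bash
python3 -m jog '-0.01 -0.001 0 0; -0.01 -0.001 0 0'; python3 -m jog '-0.01 -0.001 0 0; -0.01 -0.001 0 0';python3 - <<'E'
from h import *
snap('side','side3')
im=cv2.imread('pics/side3.png');cv2.imwrite('pics/c4.png',cv2.resize(im[210:310,150:250],None,fx=6,fy=6,interpolation=cv2.INTER_CUBIC))
E
```

```text
t: 5.18
tool_pos: [599.7, 185.2, 174.4]
orientation: [[0.083, -0.997, 0.001], [-0.997, -0.083, 0.0], [-0.0, -0.001, -1.0]]
force: [1.0, -0.2, -0.6]
gripper_width: -0.6
t: 5.42
tool_pos: [599.1, 185.1, 174.4]
orientation: [[0.083, -0.997, 0.001], [-0.997, -0.083, 0.0], [-0.0, -0.001, -1.0]]
force: [3.8, 1.0, -1.2]
gripper_width: 0.2
```

View pics/c4.png

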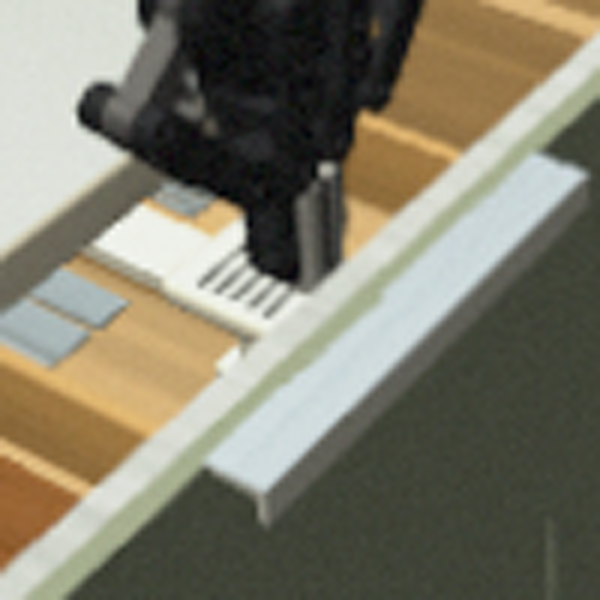

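A force of 3.8 N shows the finger now touches the front's inner face. The view agrees, with the finger against the white edge at crop (330,275). Next is pressing the pad down in steps.

```bash
python3 -m jog '0.005 0 -0.05 0; 0.005 0 -0.1 0; 0.005 0 -0.1 0'; python3 -m jog '0 0 -0.04 0; 0 0 -0.04 0';python3 -m jog '0 0 -0.04 0; 0 0 -0.04 0'
```

```text
t: 5.85
tool_pos: [599.1, 185.1, 168.1]
orientation: [[0.083, -0.997, 0.0], [-0.997, -0.083, 0.0], [-0.0, -0.0, -1.0]]
force: [3.5, 0.9, -0.8]
gripper_width: 0.4
t: 6.1
tool_pos: [599.2, 185.1, 166.0]
orientation: [[0.083, -0.997, 0.0], [-0.997, -0.083, 0.0], [-0.0, -0.0, -1.0]]
force: [2.1, 0.2, 2.8]
gripper_width: 0.0
t: 6.35
tool_pos: [599.2, 185.1, 163.6]
orientation: [[0.083, -0.997, 0.0], [-0.997, -0.083, 0.0], [-0.0, -0.0, -1.0]]
force: [2.7, 1.0, 3.7]
gripper_width: 0.2
```

```bash
python3 -m jog '0 0 -0.05 0; 0 0 -0.1 0; 0 0 -0.1 0'; python3 -m jog '0 0 -0.02 0; 0 0 -0.02 0'; python3 -m jog '0 0 -0.02 0; 0 0 -0.02 0'
```

```text
t: 6.72
tool_pos: [599.2, 185.1, 157.6]
orientation: [[0.083, -0.997, 0.0], [-0.997, -0.083, 0.0], [-0.0, -0.0, -1.0]]
force: [1.4, 0.2, 4.7]
gripper_width: -0.3
t: 6.98
tool_pos: [599.2, 185.1, 156.6]
orientation: [[0.083, -0.997, 0.0], [-0.997, -0.083, 0.0], [-0.0, -0.0, -1.0]]
force: [2.2, 1.1, 5.3]
gripper_width: -0.3
t: 7.22
tool_pos: [599.2, 185.1, 155.4]
orientation: [[0.083, -0.997, 0.0], [-0.997, -0.083, 0.0], [-0.0, -0.0, -1.0]]
force: [1.3, -0.8, 5.5]
gripper_width: 0.0
```

```bash
python3 -m jog '0 0 -0.02 0; 0 0 -0.02 0'; python3 -m jog '0 0 -0.015 0; 0 0 -0.015 0'
```

```text
t: 7.48
tool_pos: [599.2, 185.1, 154.2]
orientation: [[0.083, -0.997, 0.0], [-0.997, -0.083, 0.0], [-0.0, -0.0, -1.0]]
force: [1.6, 0.1, 5.3]
gripper_width: 0.2
t: 7.72
tool_pos: [599.2, 185.1, 153.7]
orientation: [[0.083, -0.997, 0.0], [-0.997, -0.083, 0.0], [-0.0, -0.0, -1.0]]
force: [0.7, -0.7, 8.0]
gripper_width: -0.6
```

The force has risen to about 8 N, so the catch is essentially at its stop. Now a gentle push along the drawer axis, watching for the keeper.

```bash
python3 -m jog '-0.03 -0.0025 0 0; -0.07 -0.006 0 0; -0.11 -0.009 0 0; -0.15 -0.0125 0 0; -0.15 -0.0125 0 0'
```

```text
t: 8.35
tool_pos: [590.5, 184.4, 153.7]
orientation: [[0.083, -0.997, 0.001], [-0.997, -0.083, 0.0], [-0.0, -0.001, -1.0]]
force: [1.0, -0.0, 8.4]
gripper_width: -0.0
```

```bash
python3 -m jog '-0.05 -0.004 0 0; -0.12 -0.01 0 0; -0.2 -0.017 0 0; -0.3 -0.025 0 0; -0.4 -0.033 0 0; -0.5 -0.042 0 0; -0.58 -0.048 0 0; -0.64 -0.053 0 0; -0.68 -0.057 0 0; -0.7 -0.058 0 0; -0.7 -0.058 0 0'
python3 - <<'E'
from h import *
snap('side','side4');snap('top','top4')
E
```

```text
t: 9.72
tool_pos: [548.6, 180.9, 153.6]
orientation: [[0.083, -0.997, 0.001], [-0.997, -0.083, 0.0], [-0.0, -0.001, -1.0]]
force: [2.3, -0.7, 8.5]
gripper_width: 0.2
```

View pics/side4.png

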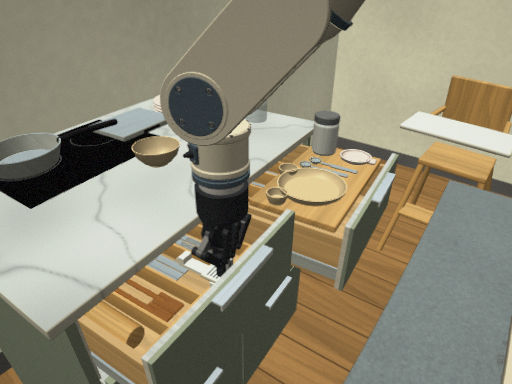

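View pics/top4.png

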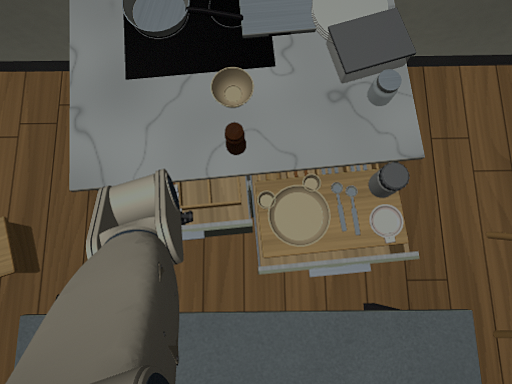

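The drawer is following: its front has reached about (205,232) in the top view and is past the keeper. The board and its items are unmoved. I'll keep pushing with the pad held down.

```bash
python3 -m jog '-0.05 -0.004 0 0; -0.12 -0.01 0 0; -0.2 -0.017 0 0; -0.3 -0.025 0 0; -0.42 -0.035 0 0; -0.54 -0.045 0 0; -0.66 -0.055 0 0; -0.78 -0.065 0 0; -0.9 -0.075 0 0; -1.02 -0.085 0 0; -1.14 -0.095 0 0; -1.26 -0.105 0 0; -1.36 -0.113 0 0; -1.44 -0.12 0 0; -1.5 -0.125 0 0; -1.55 -0.129 0 0; -1.58 -0.132 0 0; -1.6 -0.133 0 0; -1.6 -0.133 0 0'
python3 - <<'E'
from h import *
snap('side','side5');snap('top','top5')
im=cv2.imread('pics/top5.png');cv2.imwrite('pics/c5.png',cv2.resize(im[180:290,90:430],None,fx=2.3,fy=2.3,interpolation=cv2.INTER_CUBIC))
E
```

```text
t: 12.2
tool_pos: [452.6, 172.9, 153.6]
orientation: [[0.083, -0.997, 0.002], [-0.997, -0.083, 0.0], [-0.0, -0.002, -1.0]]
force: [2.0, -1.0, 9.7]
gripper_width: -0.4
```

View pics/c5.png

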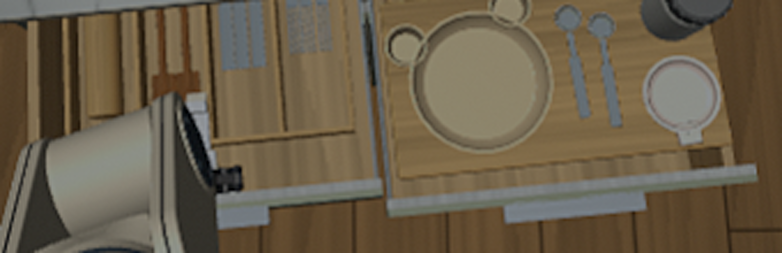

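View pics/side5.png

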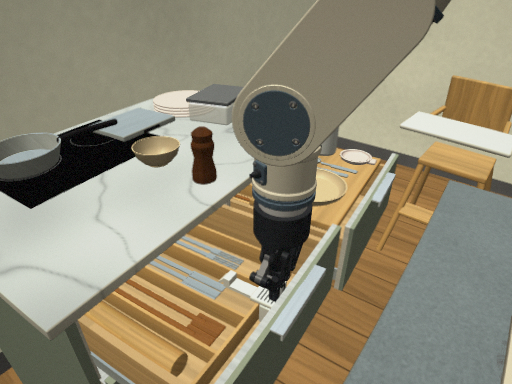

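Run:
```python
from h import *
s=dict(np.load('pics/top5.npz'));im=cv2.imread('pics/top5.png')
cv2.imwrite('pics/c6.png',cv2.resize(im[235:285,180:290],None,fx=7,fy=7,interpolation=cv2.INTER_CUBIC))
```

```text
(no output)
```

View pics/c6.png

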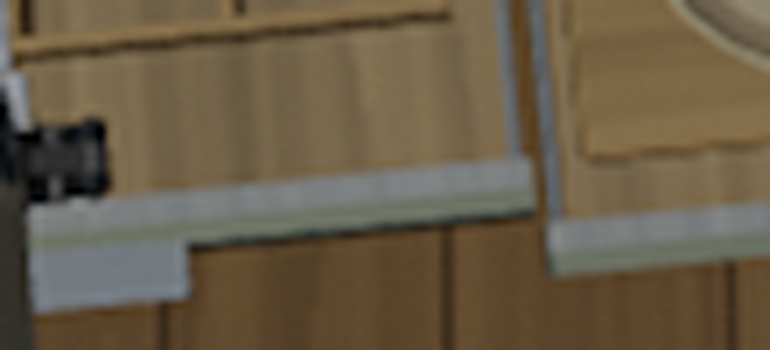

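Run:
```python
from h import *
s=dict(np.load('pics/top5.npz'))
e=np.array([np.cos(np.radians(4.77)),np.sin(np.radians(4.77))])
f=lambda l:(plane(s,[(180-.43+x/7,235-.43+y/7) for x,y in l],106)[:,:2]@e).round(1)
print('outer ajar',f([(200,243),(533,211)]),'open',f([(552,274),(765,256)]))
print('inner ajar',f([(200,192),(530,157)]),'open',f([(552,224),(765,206)]))
print('strip ajar',f([(188,298),(40,313)]))
```

```text
outer ajar [436.8 436.6] open [414.5 413.6]
inner ajar [454.3 455.3] open [431.6 430.7]
strip ajar [418.4 418.3]
```

The gap is about 23 mm, and dead reckoning gives 22.5 mm. This is the final gentle push.

```bash
python3 -m jog '-0.03 -0.0025 0 0; -0.08 -0.007 0 0; -0.14 -0.012 0 0; -0.2 -0.017 0 0; -0.26 -0.022 0 0; -0.31 -0.026 0 0; -0.345 -0.029 0 0; -0.365 -0.03 0 0; -0.375 -0.031 0 0; -0.375 -0.031 0 0; -0.375 -0.031 0 0'
python3 - <<'E'
from h import *
snap('top','top6')
im=cv2.imread('pics/top6.png');cv2.imwrite('pics/c7.png',cv2.resize(im[235:285,180:290],None,fx=7,fy=7,interpolation=cv2.INTER_CUBIC))
E
```

```text
t: 13.68
tool_pos: [430.2, 171.0, 153.6]
orientation: [[0.083, -0.997, 0.002], [-0.997, -0.083, 0.0], [-0.0, -0.002, -1.0]]
force: [3.5, -2.0, 9.7]
gripper_width: -0.0
```

View pics/c7.png

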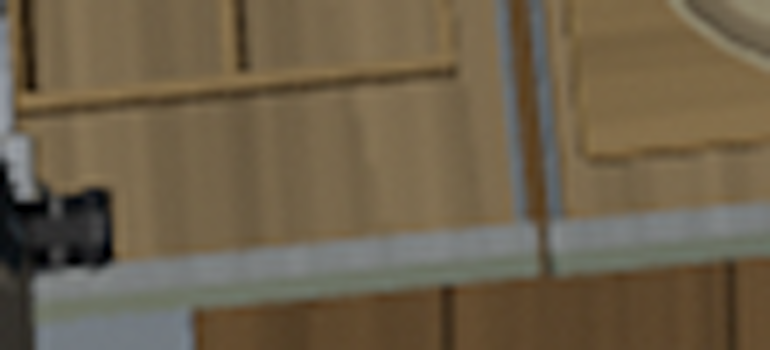

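The front edges now form one line, meeting at crop (545,235), with the outer edges level. I'm lifting straight up, slowly while the catch springs back.

```bash
python3 -m jog '0 0 0.05 0; 0 0 0.12 0; 0 0 0.2 0; 0 0 0.28 0; 0 0 0.4 0; 0 0 0.6 0; 0 0 0.9 0; 0 0 1.3 0; 0 0 1.8 0; 0 0 2.2 0; 0 0 2.5 0; 0 0 2.5 0'
python3 -m jog '0 -0.3 0 0; 0 -1 0 0; 0 -1.8 0 0; 0 -2.6 0 0; 0 -3.4 0 0; 0 -4.2 0 0; 0 -4.8 0 0; 0 -5 0 0; 0 -5 0 0'
python3 - <<'E'
from h import *
snap('side','side7');snap('top','top7')
im=cv2.imread('pics/top7.png');cv2.imwrite('pics/c8.png',cv2.resize(im[170:290,80:430],None,fx=2.25,fy=2.25,interpolation=cv2.INTER_CUBIC))
E
```

```text
t: 15.22
tool_pos: [429.5, 171.1, 304.4]
orientation: [[0.083, -0.997, 0.002], [-0.997, -0.083, 0.001], [-0.001, -0.002, -1.0]]
force: [1.0, 0.1, -0.3]
gripper_width: 0.2
t: 16.35
tool_pos: [428.8, -129.4, 302.3]
orientation: [[0.081, -0.997, -0.002], [-0.997, -0.081, 0.001], [-0.001, 0.002, -1.0]]
force: [0.2, 0.7, -0.9]
gripper_width: 0.3
```

View pics/c8.png

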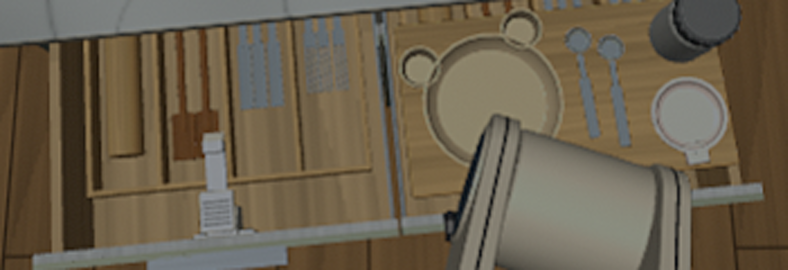

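View pics/side7.png

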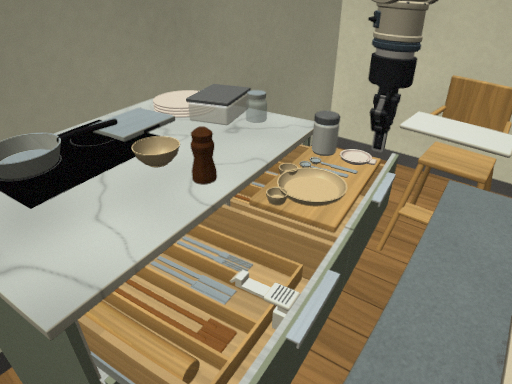

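The fronts form one line from crop (35,262) to (760,190). The pad with its ribs is free at (215,212), and the board items look unchanged. A numeric check before I hand in.

Run:
```python
from h import *
s=dict(np.load('pics/top7.npz'));s0=dict(np.load('pics/top0.npz'))
im=cv2.imread('pics/top7.png');e=np.array([np.cos(np.radians(4.77)),np.sin(np.radians(4.77))])
# white/front outer boundary by depth: height>95 near fronts
for n,S in(('start',s0),('now',s)):
    v,u=np.mgrid[195:290,95:425];P=pts(S,np.c_[u.ravel(),v.ravel()]);X=P[:,:2]@e;Y=P[:,1]*e[0]-P[:,0]*e[1]
    for lab,y0,y1 in(('ajarL',270,330),('ajarR',-40,20),('openL',-115,-90),('openR',-455,-400)):
        m=(abs(P[:,2]-106)<4)&(Y>y0)&(Y<y1)&(X<640);print(n,lab,m.sum(),(X[m].min().round(1),np.percentile(X[m],50).round(1)) if m.any() else '')
u,v=np.meshgrid(range(173,180),range(259,270));P=pts(s,np.c_[u.ravel(),v.ravel()]);print('pad z',np.percentile(P[:,2],[10,50,75,90]).round(1))
a=cv2.absdiff(im,cv2.imread('pics/top0.png'))[80:215,255:425];b=cv2.absdiff(im,cv2.imread('pics/top0.png'))[110:160,215:255];print(a.mean(),np.percentile(a,99.5),b.mean())
cv2.imwrite('pics/c9.png',cv2.resize(im[245:280,80:270],None,fx=4.2,fy=4.2,interpolation=cv2.INTER_CUBIC))
```

```text
start ajarL 172 (np.float64(582.4), np.float64(594.2))
start ajarR 166 (np.float64(585.2), np.float64(594.3))
start openL 129 (np.float64(415.2), np.float64(431.2))
start openR 214 (np.float64(413.3), np.float64(424.8))
now ajarL 171 (np.float64(412.4), np.float64(422.0))
now ajarR 172 (np.float64(414.7), np.float64(423.3))
now openL 113 (np.float64(415.2), np.float64(429.5))
now openR 212 (np.float64(413.3), np.float64(424.9))
pad z [93.3 95.5 96.7 97.8]
5.505257806826434 8.0 5.110666666666667
```

View pics/c9.png

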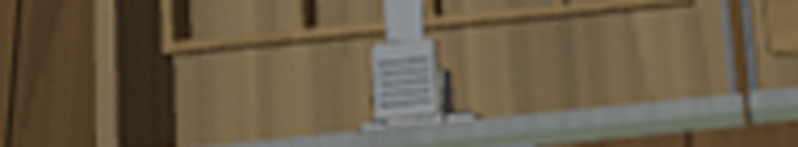

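Fronts are level to about 1 mm, the pad is back up at z ≈ 95, and the open drawer is unmoved. The hand is clear, so I'm handing in.

```bash
python3 -c "
from bench import arm
print(arm.close_job())"
```

```text
the job is handed in; nothing more can be done
None
```

The ajar drawer is now open level with its neighbour, and I handed the job in after about 16.5 s of the 40 s allowed. With the fingers shut, I touched the inside of the front lightly (about 4 N, moving the drawer less than 1 mm) before pressing the pad. I then pressed the pad to its stop at about 8 N and held it there. Still holding it, I pushed the drawer out about 170 mm along its axis, lifted straight up and moved the hand away.

Last checks:
- **Drawer fronts:** they are level to about 1 mm, against the 2 cm allowed.
- **Catch pad:** it is back up at z ≈ 95 mm; sprung up it should be about 94 mm.
- **Open drawer and other items:** the open drawer's front edge reads the same as at the start. The board's items and the grinder match the first picture to within image noise.
- **Forces:** readings at the end of each move never went above about 10 N, and the hand was touching nothing at hand-in.

No check failed or disagreed.

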